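Press a gear home on a bench press

ROBOT

A 6-joint arm with a two-finger parallel gripper is mounted at the origin on a cart in front of the work surface, level with it; the furniture and walls round the work are solid. World frame = base frame: x ahead of the robot, y to its left, z up, the work surface at z = 0. Lengths are in m, angles in degrees, forces in N, time in s.
With the tool pointing down it reaches from about 0.3 to 1 m from the base axis. Payload 5.1 kg.
Tool frame: the origin (TCP) lies midway between the tips of the shut fingers; the grasp point (between the pads) lies 19 mm behind it (env.grip_point_offset is the distance from the TCP to the grasp point, in m); z points along the fingers, x is the direction in which the jaws open and shut, and the axes are right-handed (so a half turn about z gives the same grasp; the last joint's range is limited). The gripper opens to 95 mm and grips with 3 to 60 N. Pads are 20 mm wide; open, the fingers measure 119 mm over their backs; the gripper's body (75 mm by 180 mm) begins 59 mm behind the grasp point.
Start: joints at [60.928, 7.093, 94.555, -0, 78.352, -4.733], TCP at [0.268, 0.592, 0.215] pointing down, gripper open.
Joint ranges: [-149.61, 149.61], [-58.7, 133.49], [1.44, 155.28], [-77.14, 257.14], [18.33, 153.61], [-166.67, 166.67]. Speed limits (degrees/s): [147.25, 147.25, 180, 180, 180, 180].

INTERFACE

Orientations are given as [roll, pitch, yaw] about the fixed x, y, z axes, in that order (R = Rz(yaw) Ry(pitch) Rx(roll)).
In Python, from workcell import env, snapshot, camera_info, job, trace, tip_of gives the robot as it stands. The module is installed in compiled form; this text tells all that it offers.
- The arm moves only by the tool drive_tool, never from a script. Its argument "plan" is a list of rows, each a list of 2 entries, a list of its own where there are three numbers: the shift along the tool's x, y, z in mm, then the turn about the tool's z in rad. In form: [[[x, y, z], spin], ...]. A call has 1 to 12 rows; each row is the pose to reach, as a shift and turn from the pose measured when the call began, along the tool's axes at that moment; what a row does not reach only later rows make up. A row lasts 1/12 s, in which the tool goes at most 41.7 mm and 7.16 degrees, less where a joint would pass 70% of its speed; a pose out of reach is approached as far as the arm can. A call with a gripper value outside its range is refused whole. "gripper" is the opening, from -1 (shut) to 1 (fully open), so that 0 is half open, set as the call begins (left out, the last holds). The fingers move at their own pace and stop on an object; "grip_force" is the grip in N (left out, the last holds). Time passes only in rows, so rows that repeat a pose let the fingers close. It gives the time, the measured TCP pose, the force and the opening at its end, in the units of the state.
- env.get_state(): the state, without advancing time (a new reading comes with each control period).
- snapshot(name): name is "scene" or "top"; returns the picture (480x640x3 uint8, blue, green, red); there is no depth.
- camera_info(name): a dict with "K" (3x3 intrinsics, pixels), "k1" (the pictures are not rectified: a ray, as slopes to the right and down, at radius r is drawn at 1 + k1 r^2 times it, then the intrinsics apply), "R" (3x3) and "t" (3): a world point X has camera coordinates R X + t. Camera axes: x right, y down, z forward; pixel columns grow to the right and rows downward; lengths in m; the calibration is good to about 2 mm. A picture is of the moment at which its call begins. camera_info takes no time and is no camera call.
- job.hand_in(): hands the job in, once; it reports no verdict.
Trained networks look in the newest picture that a camera, given by its name, has taken for a name from the list of things; names that differ only in an ending like _2 or _b are one class to them, and where a whole thing is asked for, a point or a joint stands for the part that bears it (a point fixed in the world has none). Each returns a list of dicts, best first, with "score" (0 to 1); they miss things now and then, are a little off and sometimes report something else, mostly with a low value. They report only what shows in the picture. A call takes as long as a camera call. They do not tell look-alikes from the thing itself.
- trace(query, camera): "pixels" (480x640 bool, what is visible of it).
- tip_of(query, camera): "position" ([x, y, z] in m, in world coordinates, good to about 4 mm: a listed point, or the origin of a listed thing).
The state is a dict: "clock": time; "joint_positions": joint angles; "dq": joint speeds; "joint_efforts": joint torques, N m; "position": TCP position; "eef_rot": TCP orientation; "ft_force": force on the tool from outside, world axes, zero at the start; "moment": the same for the moment, N m; "grip_width": opening from 0.0 (shut) to 1.0 (fully open).
Only numpy, scipy, OpenCV 4.12 (cv2) and the standard library are available. Lean on these libraries where they do the work, as an engineer would, in place of code of your own. Each camera call takes 0.05 s, during which the arm holds its last target.

TASK

A gear is waiting in the little bench press to be pushed home on its shaft, but a bottle still stands in the lever's way: first stand that bottle upright on the cloth at least a hand's width (10 cm) away from where it stands, clear of the lever's path, leaving the other things where they are. Then flip the safety catch on the press's left side fully back, away from you. Last, pull the lever towards you and down until the gear sits fully home on its support, and finish still holding the lever down with the ram pressing firmly on the gear, so that the glue in the bore can grip.

Things in the scene. Friction and masses are not known exactly. Their poses are not given: they have to be found in the camera images.
- press: small grey rack-and-pinion bench press, fixed, base 190 x 112 x 18 mm, 181 mm high without ram and lever. Origin: on the bench directly below the lever's pinion shaft. Its z is up, its +x points from its open front to its back (away from the robot), +y to its left. In this frame the base spans x -100 to +85 mm and y +-56 mm; the head x -60 to +66, y +-28, z 99 to 181 mm; a steel disc and a round support under the ram stand at x -29, y 0, the support's top at z 50 mm.
- ram: 18 mm square steel ram with a round foot; origin at the centre of the foot's underside, 94 mm above the bench when the lever is up; the lever drives it straight down, 20 mm per rad. Its top stands 224 mm above the bench when up.
- gear: 29 mm steel gear, tight on the upright shaft under the ram; origin at the centre of its underside; its hub faces up, 9 mm above the underside; the shaft end goes into the bored ram foot. It begins 55 mm above the bench, 5 mm above the support, and is home when its underside is 50 mm above the bench (z in the press frame). The fit resists with about 18 N and the gear stays where it is pushed.
- lever (a joint): lever angle in rad: 0 up (at rest, 10 deg forward of vertical), growing as it is pulled to the robot and down. The ram meets the gear at 1.5; the gear is home at 1.75 (lever 20 deg below level); stop at 1.9. A spring drives it back up: 0.3 Nm at 0, 1.0 Nm at 1.75. Down at the tight gear it takes about 8 N at the grip, then 10 to 18 N for a firm press. Locked while the catch is closed.
- lever_grip: black cylindrical grip, 25 mm in diameter, 55 mm long, lying parallel to the press's y axis at the end of the lever, 155 mm from the pivot line, outside the press's right side; origin at its centre (y -87.5 mm in the press frame; 293 mm above the bench when up, about 86 mm when the gear is home). The 12 mm lever rod joins it at its inner end (y -46 mm). It spins freely on its pin, as the grip of a crank does.
- lever_pivot (a point): point on the lever's turning axis (the press's y axis direction), beside the grip: 140 mm above the bench, in the plane in which the grip's centre swings (x 0, y -87.5 mm in the press frame)
- under_grip (a point): point on the bench straight below where the grip ends up when the lever is down; moves with the press (x -146, y -87.5 mm in the press frame)
- catch (a joint): angle of the steel safety catch on the left side of the press in rad: 0 closed (hook over the tooth of the lock disc, lever locked), 0.75 fully back; stays where it is left by friction (about 1 N at its tab). Turns about a line parallel to the press's y axis.
- catch_tab (a point): centre of the catch's thumb tab, a block 12 mm (fore and aft) x 26 mm (sideways) x 34 mm high; at the start 205 mm above the bench, 46 mm left of the press's middle and 46 mm behind the shaft. It swings back and down about catch_pivot at a radius of 121 mm.
- catch_pivot (a point): point on the catch's turning axis, 85 mm above the bench, in the plane in which the tab's centre swings (x +30, y +46 mm in the press frame)
- glue_bottle: white glue bottle, 28 mm in diameter up to 56 mm, then a narrower neck and red-tipped nozzle, 99 mm high; origin at the centre of its underside. Either this or oil_bottle stands under the lever's way, the other stands to the left of the press.
- oil_bottle: white dropper bottle, 33 mm in diameter, 113 mm high with its ribbed conical cap; origin at the centre of its underside
- spool: spool of solder wire, 59 mm in diameter, 20 mm high, lying flat to the right of the press; leave it where it is; origin at the centre of its underside
- loose_gear: loose 30 mm gear, 10 mm high, lying flat to the left of the press; leave it where it is; origin at the centre of its underside
Mind the look-alikes: they are no part of the job. What is shaped like the glue_bottle but blue or yellow is not meant.

How it is judged (in metres and radians):
On the way, in this order (a step that is already met when the one before it is completed fails the run):
1. both bottles stand upright on the bench, let go, at least 8 cm from the point under the lowered grip, with the lever still up and the catch still closed (horizontal distance between each of glue_bottle, oil_bottle and under_grip above 0.08 m and angle between each of glue_bottle, oil_bottle's own z axis and vertical below 0.15 rad and height (world z) of each of glue_bottle, oil_bottle below 0.012 m and contact force between the fingers and glue_bottle below 0.1 N and contact force between the fingers and oil_bottle below 0.1 N and value of joint lever below 0.1 rad and value of joint catch below 0.15 rad), for 0.2 s.
2. the safety catch is flipped back (past 0.5 rad) with the lever still up (value of joint catch above 0.5 rad and value of joint lever below 0.15 rad), for 0.1 s.
3. the lever is pulled down and the gear is home, the ram on it (value of joint lever above 1.68 rad and z of gear in the frame of press below 0.0508 m and contact force between ram and gear above 5 N), for 0.2 s.
At the end, for the whole second after the job is handed in: Gear home on its support (within 0.8 mm), lever past 1.68 rad and held by the fingers on its grip (over 2 N), ram pressing the gear with over 5 N, catch back past 0.5 rad, both bottles upright (within 0.15 rad) on the bench, 8 cm or more from the point under the grip (all of step 3 and contact force between the fingers and lever_grip above 2 N and value of joint catch above 0.5 rad and horizontal distance between each of glue_bottle, oil_bottle and under_grip above 0.08 m and angle between each of glue_bottle, oil_bottle's own z axis and vertical below 0.15 rad and height (world z) of each of glue_bottle, oil_bottle below 0.012 m); the arm keeps its last pose, push and grip.
It fails at once if a bottle is tipped over (angle between any of glue_bottle, oil_bottle's own z axis and vertical above 0.8 rad).
It fails at once if both bottles are moved, though only one is in the way (distance of each of glue_bottle, oil_bottle from where it was at the start of the episode above 0.04 m).
It fails at once if the spool or the loose gear is pushed away (distance of any of spool, loose_gear from where it was at the start of the episode above 0.04 m).
It also fails if it takes over 70 s, if anything falls off the work surface, if the arm or the gripper's body presses on something with over 40 N, if the wrist force passes 120 N, or if a joint passes its speed limit or range.

## Working session

There is one attempt and no reset: what is moved stays moved. The work goes in short steps, Python scripts to look and compute and a tool call to move; the robot and the scene stay as the last step left them, time stands still between calls to the robot, and variables do not carry over. Pictures are saved under pics/ and viewed, and the job is handed in when it is done.

Besides the shell and the picture viewer there is one more tool, called after ">>>" as name(argument=value, ...) on one line, values as JSON. drive_tool: Moves the arm, as the interface text tells. Its arguments: {"type":"object","properties":{"plan":{"type":"array"},"gripper":{"type":"number"},"grip_force":{"type":"number"}},"required":["plan"]}

```bash
mkdir -p pics; ls; cat > h.py <<'E'
import numpy as np, cv2
from workcell import env, snapshot, camera_info, job, trace, tip_of
E
python3 - <<'E'
from h import *
s=env.get_state()
for k,v in s.items(): print(k,v)
print(env.grip_point_offset)
for n in("scene","top"):
    im=snapshot(n); cv2.imwrite(f"pics/{n}0.png",im)
    c=camera_info(n); print(n,c)
for q in("press","glue_bottle","oil_bottle","lever_grip","lever_pivot","under_grip","catch_tab","catch_pivot","spool","loose_gear","gear"):
    for n in("scene","top"):
        for d in tip_of(q,n)[:3]: print(q,n,round(d["score"],2),np.round(d["position"],4))
E
```

```text
pics
clock 0.0
joint_positions [ 6.09274337e+01  7.13333061e+00  9.46324636e+01 -7.84071296e-04
  7.83504471e+01 -4.73185961e+00]
dq [-0.00567542  0.02538288  0.10648718  0.09871245 -0.04049489 -0.01110223]
joint_efforts [ 7.88865163e-04 -4.17582071e+01 -3.59944081e+01  7.75413215e-02
  4.90562338e-02 -1.69542218e-04]
position [0.2676219  0.59166274 0.2134056 ]
eef_rot [-1.79991176e+02  1.15908461e-01  6.56594614e+01]
ft_force [-0.02125906  0.80410288  0.26440077]
moment [-0.01452759  0.0185153   0.00875203]
grip_width 0.9994829145370923
0.0188
scene {'K': array([[614.64354372,   0.        , 323.43493498],
       [  0.        , 614.64354372, 238.17360525],
       [  0.        ,   0.        ,   1.        ]]), 'k1': 0.003264446340213335, 'R': array([[ 0.51712756, -0.85590755,  0.00115918],
       [-0.54206035, -0.32855291, -0.77344913],
       [ 0.6623818 ,  0.39934352, -0.63385732]]), 't': array([-0.27673032,  0.43774701,  0.89523041])}
top {'K': array([[562.73914692,   0.        , 321.32927571],
       [  0.        , 562.73914692, 239.99452339],
       [  0.        ,   0.        ,   
[... 714 characters left out ...]
 ]
lever_grip scene 0.86 [ 0.5738 -0.1234  0.2922]
lever_grip top 0.61 [ 0.5749 -0.1225  0.2925]
lever_pivot top 0.71 [ 0.6014 -0.13    0.1373]
lever_pivot top 0.64 [ 0.6685 -0.0024  0.2093]
under_grip scene 0.22 [ 0.6454 -0.1609  0.0023]
under_grip top 0.22 [ 0.6002 -0.1292  0.1378]
catch_tab scene 0.56 [ 0.6705 -0.0058  0.2041]
catch_tab top 0.74 [ 0.6689 -0.0008  0.2049]
catch_pivot top 0.76 [ 0.6533 -0.0023  0.0895]
spool scene 0.73 [ 0.644  -0.1602  0.0028]
spool top 0.78 [ 6.429e-01 -1.585e-01 -4.000e-04]
loose_gear scene 0.61 [0.5261 0.081  0.0026]
loose_gear top 0.73 [ 6.433e-01 -1.555e-01 -3.000e-04]
loose_gear top 0.4 [0.5314 0.0799 0.0025]
gear scene 0.71 [ 0.5827 -0.0389  0.0553]
```

View pics/scene0.png

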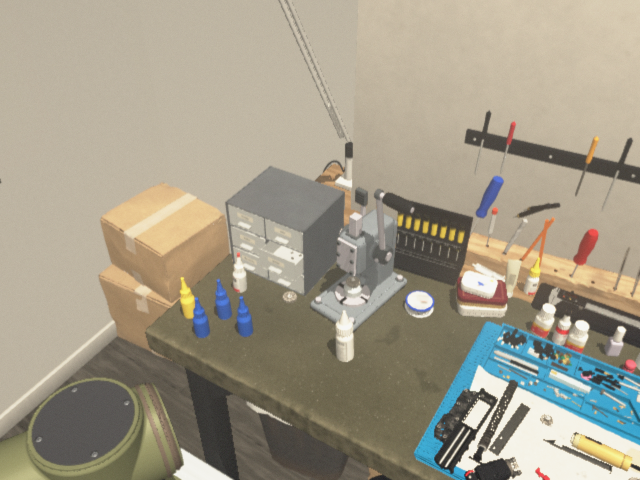

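View pics/top0.png

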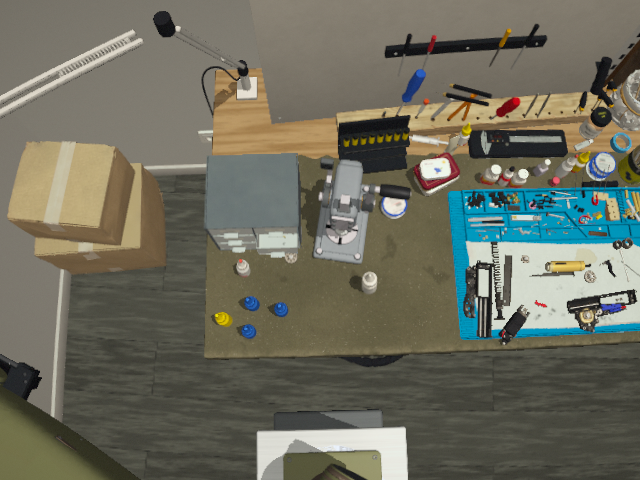

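The oil bottle stands at scene px (345,338), under the lever. The white, red-tipped glue bottle at scene px (240,272) stays where it is. Next I'll fit the press pose and check clearances behind the catch.

```bash
cat >> h.py <<'E'
from scipy.optimize import least_squares
def px(n,X):
    c=camera_info(n); p=c["R"]@np.array(X,float)+c["t"]; a=p[:2]/p[2]; a=a*(1+c["k1"]*(a@a)); return c["K"][:2,:2]@a+c["K"][:2,2]
def tri(a,b):
    f=lambda X: np.r_[px("scene",X)-a,px("top",X)-b]
    r=least_squares(f,[.6,0,.1]); return r.x, np.abs(r.fun).max()
E
python3 - <<'E'
from h import *
M=[((0,0),(.615,-.0425)),((-.027,-.0875),(.5744,-.123)),((0,-.0875),(.6014,-.130)),((.046,.046),(.6697,-.0033)),((.030,.046),(.6533,-.0023)),((-.029,0),(.5827,-.0389))]
def T(p,v): c,s=np.cos(p[2]),np.sin(p[2]); return np.array([p[0]+c*v[0]-s*v[1],p[1]+s*v[0]+c*v[1]])
r=least_squares(lambda p:np.concatenate([T(p,a)-b for a,b in M]),[.615,-.04,-.15])
p=r.x; print(p,np.degrees(p[2]),np.round(r.fun.reshape(-1,2)*1e3,1))
for n,v in dict(under=(-.146,-.0875),grip=(-.027,-.0875),tab=(.046,.046),tabend=(.1235,.046)).items(): print(n,np.round(T(p,v),4))
s=cv2.imread("pics/scene0.png");t=cv2.imread("pics/top0.png")
def mk(n,im,X,c=(0,0,255)):
    u=px(n,X); cv2.circle(im,tuple(int(round(q)) for q in u),2,c,-1)
for n,im in(("scene",s),("top",t)):
    for X in([*T(p,(.046,.046)),.205],[*T(p,(-.027,-.0875)),.293],[*T(p,(-.146,-.0875)),0],[.458,-.095,0],[.458,-.095,.113]): mk(n,im,X)
a=cv2.resize(s[130:380,220:500],None,fx=2.8,fy=2.4); b=cv2.resize(t[90:310,200:480],None,fx=2.8,fy=2.7)
cv2.imwrite("pics/sc.png",a);cv2.imwrite("pics/tc.png",b)
E
```

```text
[ 0.61503324 -0.04247619 -0.16259096] -9.315775957850732 [[ 0.   0. ]
 [-0.2 -1.5]
 [-0.5  1.2]
 [-1.8 -1.2]
 [-1.2  0.4]
 [ 3.7  1.1]]
under [ 0.4568 -0.1052]
grip [ 0.5742 -0.1245]
tab [ 0.6679 -0.0045]
tabend [ 0.7444 -0.0171]
```

View pics/sc.png

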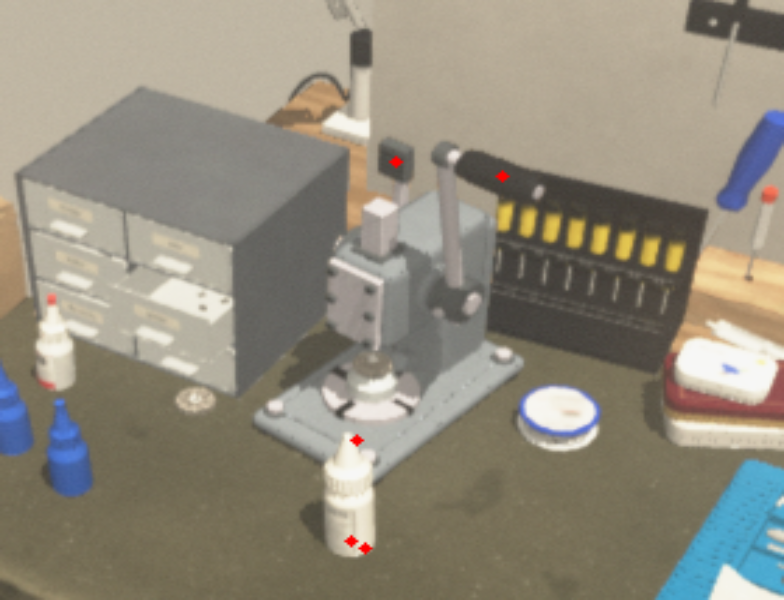

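View pics/tc.png

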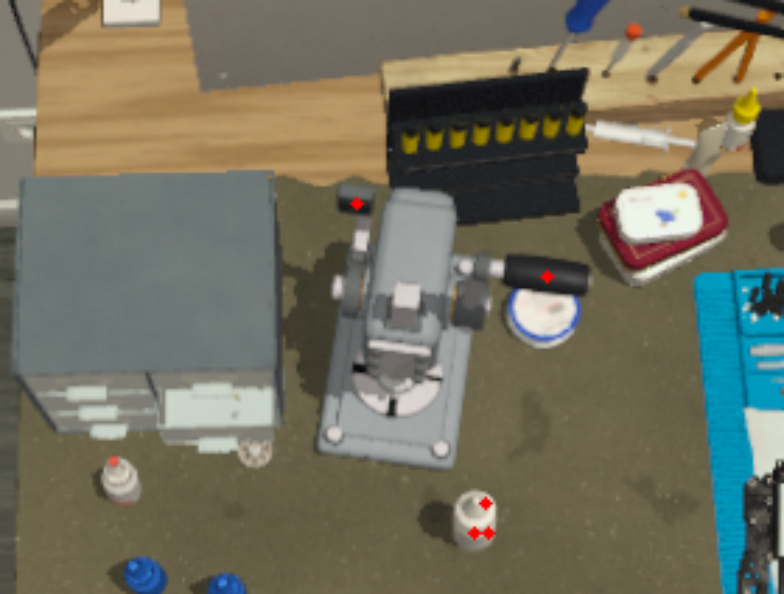

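```bash
python3 - <<'E'
from h import *
S=lambda a:np.array([220+a[0]/2.8,130+a[1]/2.4]);Tt=lambda a:np.array([200+a[0]/2.8,90+a[1]/2.7])
for n,a,b in(("apex",(348,436),(476,499)),("cabfront",(235,243),(283,372)),("cabback",(348,150),(273,172)),("caseTR",(707,210),(586,70)),("glueapex",(51,299),(112,462)),("tabtop",(397,148),(356,190))):
    x,e=tri(S(a),Tt(b)); print(n,np.round(x,3),round(e,1))
# wall: where top pixel ray hits bench
f=lambda X:px("top",[X[0],X[1],0])-Tt((200,88)); print(least_squares(f,[.9,0]).x)
print(env.get_state()["position"])
E
```

```text
apex [ 0.461 -0.088  0.111] 0.1
cabfront [0.545 0.05  0.18 ] 0.0
cabback [0.71  0.055 0.168] 0.1
caseTR [ 0.812 -0.192  0.134] 0.3
glueapex [0.502 0.182 0.094] 0.3
tabtop [ 0.673 -0.005  0.214] 0.2
[0.8720614  0.12389822]
[0.26790662 0.59219646 0.21463027]
```

```bash
cat >> h.py <<'E'
from scipy.spatial.transform import Rotation as Ro
def to(*targets):
    s=env.get_state(); p=s["position"]; R=Ro.from_euler("xyz",s["eef_rot"],degrees=True).as_matrix()
    print("t",round(s["clock"],2),"pos",np.round(p,4),"rot",np.round(s["eef_rot"],2),"F",np.round(s["ft_force"],1),"w",round(s["grip_width"],3))
    for t in targets:
        d=R.T@(np.array(t[:3])-p)*1e3
        sp=((s["eef_rot"][2]-t[3]+180)%360-180)
        print("  ->",t,"shift",np.round(d,1),"n",round(np.linalg.norm(d)/41.7,1),"spin",round(np.radians(sp),3))
E
python3 - <<'E'
from h import *
to((.460,-.089,.20,-9.3),(.460,-.089,.042,-9.3))
E
```

```text
t 1.2 pos [0.2679 0.5922 0.2146] rot [-180.      0.     65.66] F [0.1 0.4 0.9] w 1.003
  -> (0.46, -0.089, 0.2, -9.3) shift [-541.5  455.8   14.7] n 17.0 spin 1.308
  -> (0.46, -0.089, 0.042, -9.3) shift [-541.5  455.8  172.7] n 17.5 spin 1.308
```

>>> drive_tool(plan=[[[-32,27,1],0.11],[[-64,54,2],0.22],[[-96,81,3],0.33],[[-128,108,4],0.44],[[-160,134,5],0.55],[[-192,161,6],0.66],[[-224,188,7],0.77],[[-256,215,8],0.88],[[-288,242,9],0.99],[[-320,269,10],1.1],[[-352,296,11],1.2],[[-384,323,12],1.308]], gripper=1)

```text
clock: 2.2
position: [0.4035, 0.1092, 0.2031]
eef_rot: [-180.0, -0.1, -9.5]
ft_force: [0.7, 0.8, -0.2]
grip_width: 1.0
```

```bash
python3 - <<'E'
from h import *
to((.460,-.089,.20,-9.3),(.460,-.089,.042,-9.3))
E
```

```text
t 2.2 pos [0.4035 0.1092 0.2031] rot [-1.7997e+02 -9.0000e-02 -9.5500e+00] F [ 0.7  0.8 -0.2] w 1.0
  -> (0.46, -0.089, 0.2, -9.3) shift [ 88.6 186.1   3.2] n 4.9 spin -0.004
  -> (0.46, -0.089, 0.042, -9.3) shift [ 88.3 186.2 161.2] n 6.3 spin -0.004
```

Go above the bottle, look, then descend.

>>> drive_tool(plan=[[[17,36,1],0],[[34,72,1],0],[[51,108,2],0],[[68,144,2],0],[[85,179,3],0],[[88,186,3],0],[[88,186,3],0]])

```text
clock: 2.78
position: [0.4596, -0.0908, 0.2001]
eef_rot: [-180.0, -0.1, -9.8]
ft_force: [-0.2, 0.6, 0.4]
grip_width: 0.998
```

```bash
python3 - <<'E'
from h import *
s=snapshot("scene");t=snapshot("top")
cv2.imwrite("pics/sc2.png",cv2.resize(s[130:380,220:500],None,fx=2.8,fy=2.4)); cv2.imwrite("pics/tc2.png",t)
for n in("scene","top"):
    for d in tip_of("oil_bottle",n)[:1]: print(n,d["score"],d["position"])
to((.460,-.089,.042,-9.3))
E
```

```text
scene 0.58 [0.4626, -0.0944, -0.002]
t 2.98 pos [ 0.4592 -0.0874  0.2001] rot [-1.7995e+02 -8.0000e-02 -9.4500e+00] F [-0.1  0.4 -0.2] w 1.002
  -> (0.46, -0.089, 0.042, -9.3) shift [  0.9   1.6 158.1] n 3.8 spin -0.003
```

View pics/sc2.png

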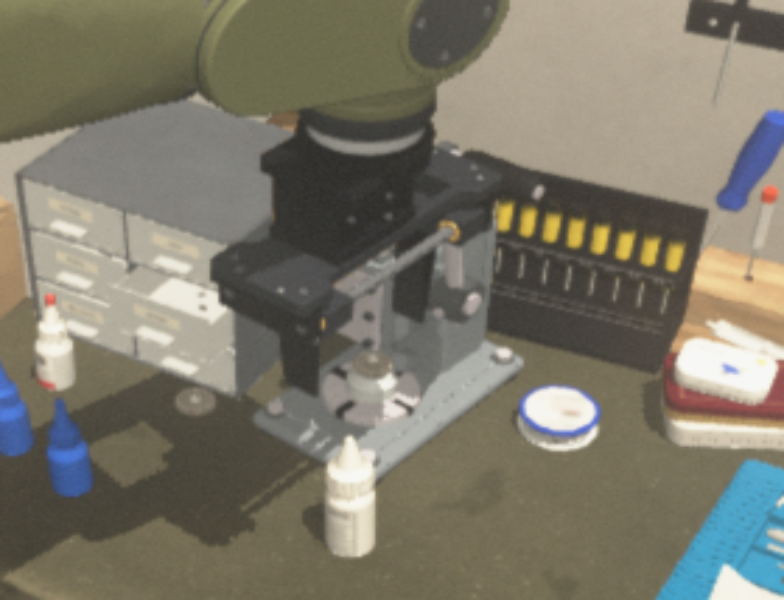

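View pics/tc2.png

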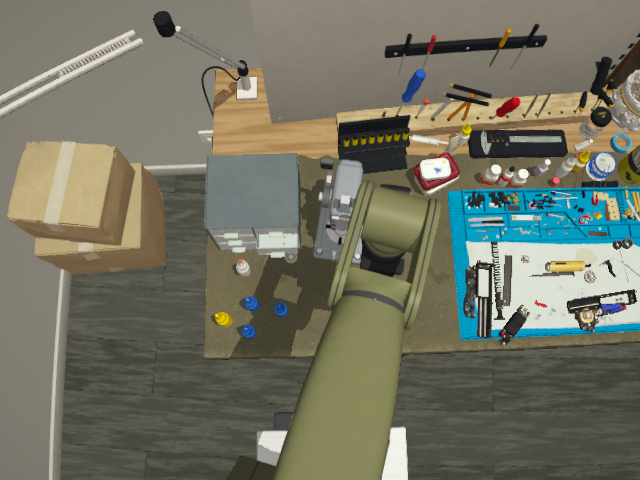

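>>> drive_tool(plan=[[[1,2,35],0],[[1,2,70],0],[[1,2,105],0],[[1,2,130],0],[[1,2,150],0],[[1,2,158],0],[[1,2,158],0]])

```text
clock: 3.57
position: [0.4583, -0.0877, 0.0401]
eef_rot: [-179.9, 0.2, -9.3]
ft_force: [-0.4, -1.1, -0.4]
grip_width: 0.999
```

>>> drive_tool(plan=[[[0,0,0],0],[[0,0,0],0],[[0,0,0],0],[[0,0,0],0],[[0,0,0],0],[[0,0,0],0],[[0,0,0],0],[[0,0,0],0]], gripper=-1, grip_force=15)

```text
clock: 4.23
position: [0.4583, -0.0878, 0.0402]
eef_rot: [-179.9, 0.2, -9.3]
ft_force: [0.1, -0.2, 0.2]
grip_width: 0.494
```

```bash
python3 - <<'E'
from h import *
s=snapshot("scene")
cv2.imwrite("pics/sc3.png",cv2.resize(s[130:380,220:500],None,fx=2.8,fy=2.4))
to((.405,.03,.072,-9.3),(.405,.03,.042,-9.3))
E
```

```text
t 4.28 pos [ 0.4583 -0.0877  0.0401] rot [-1.799e+02  1.700e-01 -9.340e+00] F [ 0.2  0.3 -0.4] w 0.456
  -> (0.405, 0.03, 0.072, -9.3) shift [ -71.8 -107.6  -31.5] n 3.2 spin -0.001
  -> (0.405, 0.03, 0.042, -9.3) shift [ -71.7 -107.5   -1.5] n 3.1 spin -0.001
```

View pics/sc3.png

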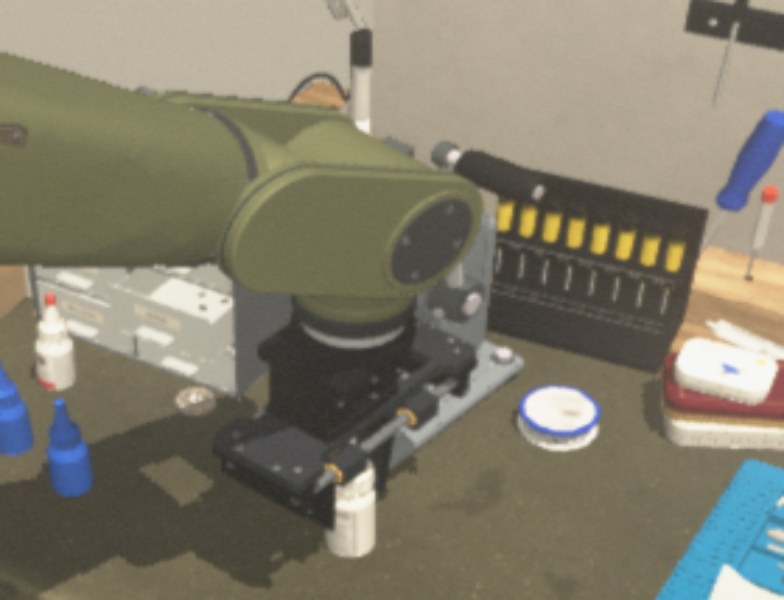

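>>> drive_tool(plan=[[[0,0,0],0],[[0,0,0],0],[[0,0,0],0],[[0,0,0],0],[[0,0,0],0],[[0,0,0],0]])

```text
clock: 4.78
position: [0.4582, -0.0877, 0.0401]
eef_rot: [-179.9, 0.2, -9.3]
ft_force: [-0.0, -0.2, 0.2]
grip_width: 0.338
```

>>> drive_tool(plan=[[[0,0,-10],0],[[0,0,-25],0],[[-10,-15,-31],0],[[-24,-36,-31],0],[[-40,-60,-31],0],[[-56,-84,-31],0],[[-68,-102,-31],0],[[-72,-108,-31],0],[[-72,-108,-31],0],[[-72,-108,-31],0]])

```text
clock: 5.62
position: [0.4053, 0.0302, 0.0721]
eef_rot: [-179.9, 0.1, -9.3]
ft_force: [-0.4, 0.1, -0.8]
grip_width: 0.335
```

```bash
python3 - <<'E'
from h import *
s=snapshot("scene")
cv2.imwrite("pics/sc4.png",cv2.resize(s[130:380,220:500],None,fx=2.8,fy=2.4))
to((.405,.03,.0405,-9.3))
E
```

```text
t 5.67 pos [0.4055 0.0299 0.072 ] rot [-1.7992e+02  1.1000e-01 -9.3400e+00] F [ 0.5 -0.6 -1.1] w 0.337
  -> (0.405, 0.03, 0.0405, -9.3) shift [-0.5  0.  31.5] n 0.8 spin -0.001
```

View pics/sc4.png

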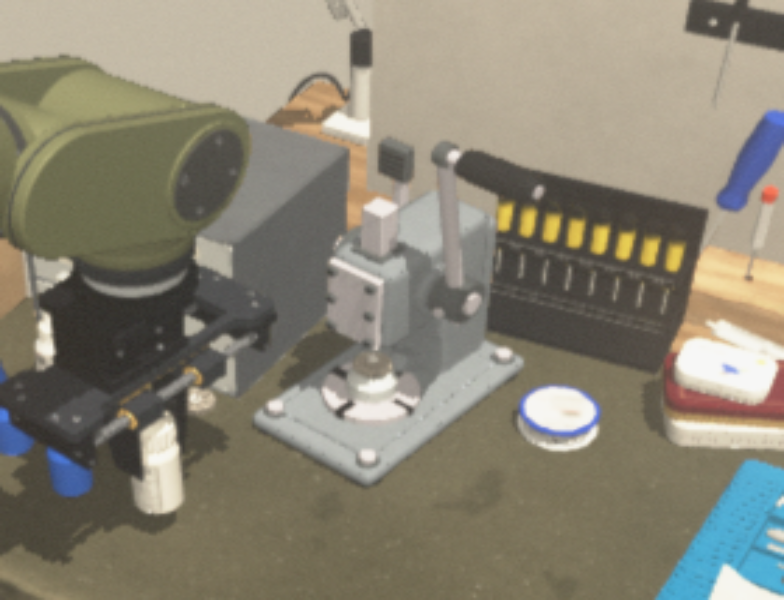

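>>> drive_tool(plan=[[[0,0,12],0],[[0,0,22],0],[[0,0,28],0],[[0,0,31],0],[[0,0,32],0],[[0,0,32],0],[[0,0,32],0]])

```text
clock: 6.25
position: [0.4055, 0.0296, 0.04]
eef_rot: [-179.9, 0.1, -9.4]
ft_force: [-0.2, 0.5, 0.7]
grip_width: 0.341
```

>>> drive_tool(plan=[[[0,0,0],0],[[0,0,0],0],[[0,0,0],0],[[0,0,0],0],[[0,0,0],0],[[0,0,0],0],[[0,0,0],0],[[0,0,0],0],[[0,0,0],0],[[0,0,0],0]], gripper=0.6)

```text
clock: 7.08
position: [0.4056, 0.0296, 0.04]
eef_rot: [-179.9, 0.1, -9.4]
ft_force: [0.6, -0.8, -0.0]
grip_width: 0.797
```

>>> drive_tool(plan=[[[0,0,-20],0],[[0,0,-50],0],[[0,0,-90],0],[[0,0,-130],0],[[0,0,-170],0],[[0,0,-210],0],[[0,0,-210],0]])

```text
clock: 7.67
position: [0.4099, 0.0291, 0.2599]
eef_rot: [-179.8, -0.8, -9.4]
ft_force: [0.4, 0.2, 1.2]
grip_width: 0.802
```

```bash
python3 - <<'E'
from h import *
s=snapshot("scene")
cv2.imwrite("pics/sc5.png",cv2.resize(s[130:380,220:500],None,fx=2.8,fy=2.4))
for n in ("scene",):
    for q in("oil_bottle","catch_tab","lever_grip"):
        for d in tip_of(q,n)[:2]: print(q,d["score"],d["position"])
c,sn=np.cos(np.radians(-9.3)),np.sin(np.radians(-9.3))
W=lambda x,y:(.615+c*x-sn*y,-.0425+sn*x+c*y)
to((*W(.005,.048),.25,-9.3),(*W(.005,.048),.198,-9.3))
E
```

```text
oil_bottle 0.86 [0.4082, 0.021, -0.0009]
catch_tab 0.51 [0.6697, -0.0065, 0.2049]
lever_grip 0.83 [0.5722, -0.1265, 0.2941]
t 7.87 pos [0.4053 0.0294 0.2485] rot [-179.94    0.25   -9.37] F [ 0.3 -0.8 -0.3] w 0.797
  -> (np.float64(0.6276912619949954), np.float64(0.004061055282009944), 0.25, -9.3) shift [223.5 -11.2  -2.5] n 5.4 spin -0.001
  -> (np.float64(0.6276912619949954), np.float64(0.004061055282009944), 0.198, -9.3) shift [223.7 -11.2  49.5] n 5.5 spin -0.001
```

View pics/sc5.png

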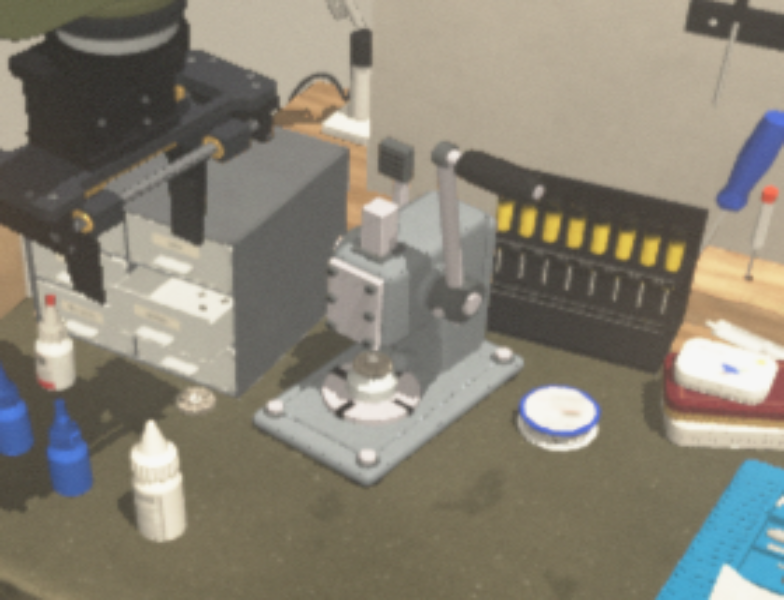

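>>> drive_tool(plan=[[[0,0,0],0],[[20,-1,-1],0],[[50,-2,-2],0],[[85,-4,-2],0],[[120,-6,-2],0],[[155,-8,-2],0],[[185,-9,-2],0],[[210,-11,-2],0],[[223,-11,-2],0],[[223,-11,-2],0],[[223,-11,-2],0],[[223,-11,-2],0]], gripper=-1)

```text
clock: 8.87
position: [0.6259, 0.0041, 0.2479]
eef_rot: [-180.0, 0.4, -9.4]
ft_force: [-0.4, -0.1, -0.3]
grip_width: 0.027
```

>>> drive_tool(plan=[[[0,0,0],0],[[0,0,0],0],[[0,0,0],0],[[0,0,0],0]])

```text
clock: 9.2
position: [0.6255, 0.0042, 0.2483]
eef_rot: [-180.0, 0.4, -9.4]
ft_force: [-0.8, -0.5, -0.3]
grip_width: 0.003
```

```bash
cat >> h.py <<'E'
c_,s_=np.cos(np.radians(-9.3)),np.sin(np.radians(-9.3))
W=lambda x,y:(round(.615+c_*x-s_*y,4),round(-.0425+s_*x+c_*y,4))
def P(p): d=np.array(p[:2])-[.615,-.0425]; return np.round([c_*d[0]+s_*d[1],-s_*d[0]+c_*d[1],p[2]],4)
E
python3 - <<'E'
from h import *
s=snapshot("scene")
cv2.imwrite("pics/sc6.png",cv2.resize(s[130:380,220:500],None,fx=2.8,fy=2.4))
to((*W(.005,.048),.2,-9.3)); print(P(env.get_state()["position"]))
E
```

```text
t 9.25 pos [0.6257 0.0041 0.2483] rot [-179.96    0.39   -9.36] F [ 1.1 -0.1 -0.2] w 0.008
  -> (np.float64(0.6277), np.float64(0.0041), 0.2, -9.3) shift [ 2.3 -0.3 48.3] n 1.2 spin -0.001
[0.003  0.0477 0.2483]
```

View pics/sc6.png

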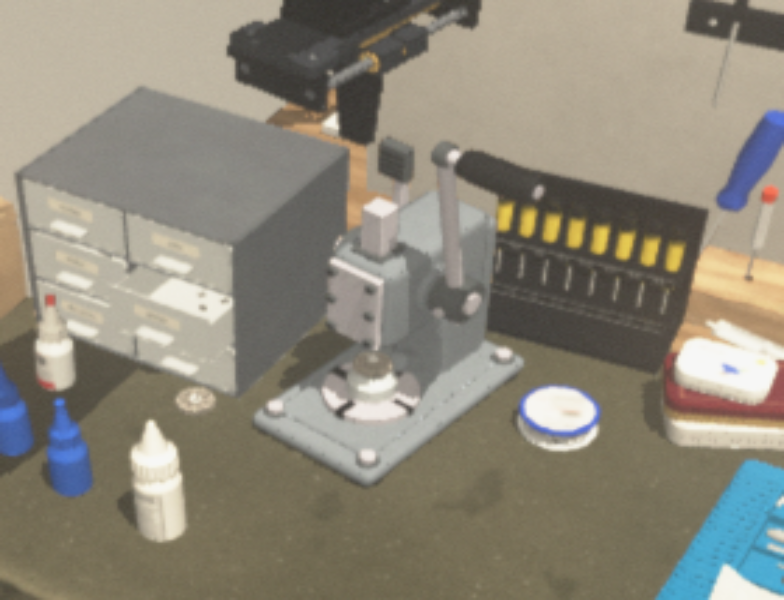

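>>> drive_tool(plan=[[[0,0,25],0],[[0,0,45],0],[[0,0,48],0],[[5,0,48],0],[[15,0,48],0],[[25,0,48],0],[[35,0,50],0],[[35,0,50],0]])

```text
clock: 9.92
position: [0.6623, -0.002, 0.199]
eef_rot: [-180.0, 0.3, -9.4]
ft_force: [-0.7, 0.5, -0.5]
grip_width: 0.005
```

```bash
python3 - <<'E'
from h import *
s=snapshot("scene")
cv2.imwrite("pics/sc7.png",cv2.resize(s[130:380,220:500],None,fx=2.8,fy=2.4))
to(); print(P(env.get_state()["position"]))
E
```

```text
t 9.97 pos [ 0.6613 -0.0018  0.1985] rot [-179.95    0.34   -9.38] F [-1.1  0.2  0.1] w 0.005
[0.0391 0.0477 0.1985]
```

View pics/sc7.png

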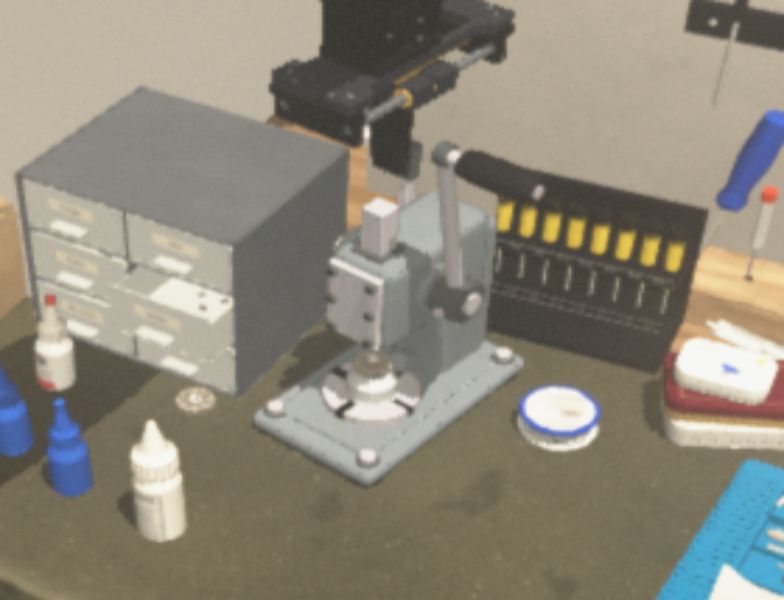

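>>> drive_tool(plan=[[[10,0,0],0],[[20,0,1],0],[[29,0,5],0],[[37,0,9],0],[[45,0,13],0],[[53,0,19],0],[[60,0,25],0],[[64,0,29],0],[[68,0,32],0],[[68,0,32],0]])

```text
clock: 10.8
position: [0.7281, -0.0129, 0.1644]
eef_rot: [-180.0, 0.4, -9.4]
ft_force: [-0.6, 0.2, -0.9]
grip_width: 0.005
```

```bash
python3 - <<'E'
from h import *
s=snapshot("scene"); t=snapshot("top")
cv2.imwrite("pics/sc8.png",cv2.resize(s[130:380,220:500],None,fx=2.8,fy=2.4))
to(); print(P(env.get_state()["position"]))
for n in("scene","top"):
  for d in tip_of("catch_tab",n)[:2]: print(n,d["score"],P(d["position"]))
E
```

```text
t 10.9 pos [ 0.7281 -0.0128  0.1657] rot [-179.95    0.37   -9.38] F [ 0.3 -0.5  0.4] w 0.004
[0.1068 0.0476 0.1657]
scene 0.61 [ 0.0481 -0.1136  0.0008]
scene 0.35 [0.1194 0.0453 0.1633]
```

View pics/sc8.png

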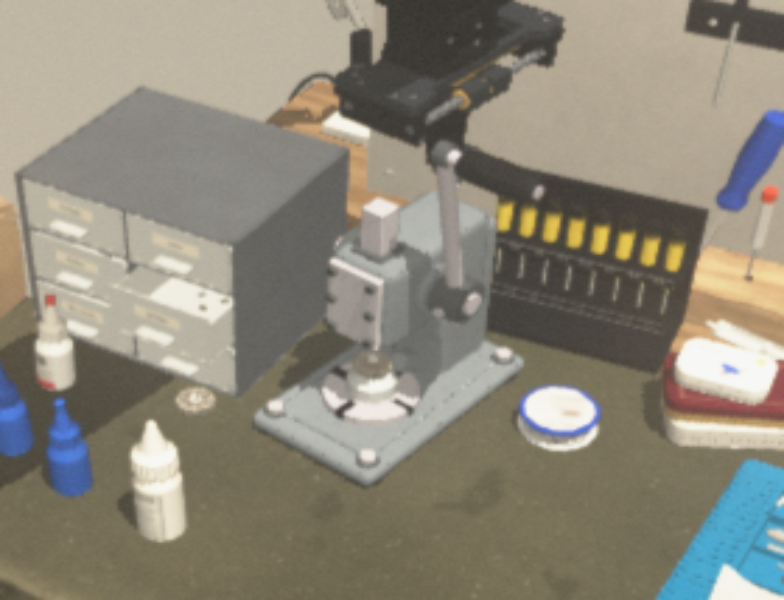

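>>> drive_tool(plan=[[[2,0,1],0],[[4,0,3],0],[[6,0,4],0],[[6,0,4],0],[[6,0,4],0]])

```text
clock: 11.42
position: [0.734, -0.0136, 0.1628]
eef_rot: [-179.9, 0.3, -9.4]
ft_force: [-2.2, 0.9, 2.0]
grip_width: 0.005
```

>>> drive_tool(plan=[[[-8,0,-5],0],[[-20,0,-30],0],[[-30,0,-65],0],[[-50,0,-95],0],[[-80,0,-105],0],[[-115,0,-105],0],[[-150,0,-105],0],[[-190,0,-105],0],[[-220,0,-105],0],[[-220,0,-105],0]])

```text
clock: 12.25
position: [0.5132, 0.0229, 0.269]
eef_rot: [-179.9, 0.3, -9.3]
ft_force: [0.4, 0.0, -0.1]
grip_width: 0.004
```

```bash
python3 - <<'E'
from h import *
s=snapshot("scene"); t=snapshot("top")
cv2.imwrite("pics/sc9.png",cv2.resize(s[130:380,220:500],None,fx=2.8,fy=2.4))
to(); print(P(env.get_state()["position"]))
for n in("scene","top"):
 for q in("catch_tab","lever_grip"):
  for d in tip_of(q,n)[:2]: print(q,n,d["score"],d["position"],P(d["position"]))
E
```

```text
t 12.35 pos [0.517  0.0221 0.2697] rot [-179.94    0.19   -9.35] F [ 1.6  0.4 -0.9] w -0.001
[-0.1072  0.0479  0.2697]
catch_tab scene 0.54 [0.7437, -0.0172, 0.159] [0.1229 0.0458 0.159 ]
lever_grip scene 0.62 [0.5726, -0.1213, 0.2915] [-0.0291 -0.0846  0.2915]
catch_tab top 0.73 [0.6021, -0.1288, 0.1368] [ 0.0012 -0.0873  0.1368]
catch_tab top 0.46 [0.7412, -0.0155, 0.1627] [0.1202 0.047  0.1627]
lever_grip top 0.76 [0.5718, -0.1218, 0.2934] [-0.0298 -0.0852  0.2934]
```

View pics/sc9.png

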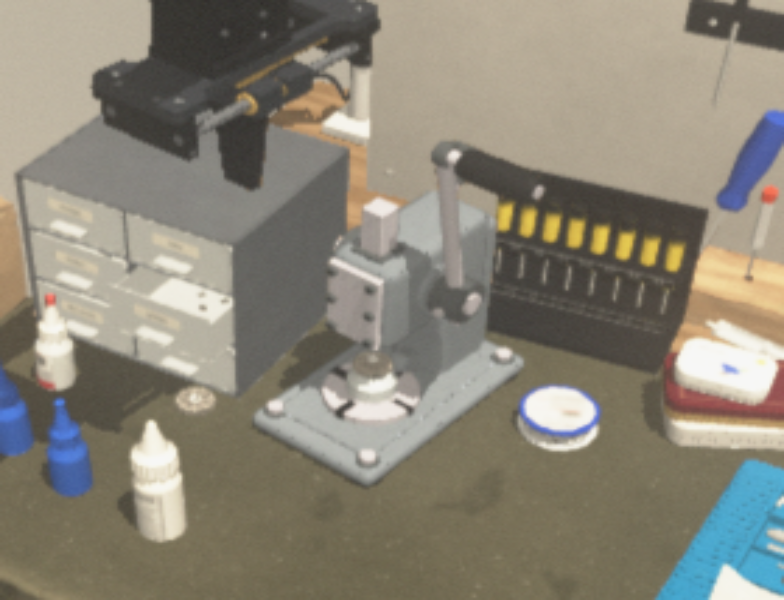

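```bash
python3 - <<'E'
from h import *
to((.517,.022,.345,-9.3),(*W(-.028,-.088),.345,-9.3),(*W(-.028,-.088),.275,-9.3))
E
```

```text
t 12.55 pos [0.5185 0.0217 0.2691] rot [-179.95    0.32   -9.39] F [ 0.4  0.1 -0.3] w 0.003
  -> (0.517, 0.022, 0.345, -9.3) shift [ -2.   -0.1 -75.9] n 1.8 spin -0.002
  -> (np.float64(0.5731), np.float64(-0.1248), 0.345, -9.3) shift [ 77.3 135.6 -76.5] n 4.2 spin -0.002
  -> (np.float64(0.5731), np.float64(-0.1248), 0.275, -9.3) shift [ 77.7 135.6  -6.5] n 3.8 spin -0.002
```

>>> drive_tool(plan=[[[0,0,-38],0],[[0,0,-76],0],[[17,30,-76],0],[[34,60,-76],0],[[51,90,-76],0],[[68,120,-76],0],[[77,135,-76],0],[[77,136,-76],0],[[77,136,-76],0]], gripper=1)

```text
clock: 13.3
position: [0.5732, -0.1258, 0.3437]
eef_rot: [-179.9, 0.4, -9.5]
ft_force: [-0.5, 0.2, -0.6]
grip_width: 0.581
```

```bash
python3 - <<'E'
from h import *
s=snapshot("scene"); t=snapshot("top")
cv2.imwrite("pics/sc10.png",cv2.resize(s[80:330,220:500],None,fx=2.8,fy=2.4))
to((*W(-.028,-.088),.275,-9.3)); print(P(env.get_state()["position"]))
E
```

```text
t 13.4 pos [ 0.5728 -0.1243  0.3444] rot [-179.91    0.35   -9.35] F [-0.3  0.   0.9] w 0.661
  -> (np.float64(0.5731), np.float64(-0.1248), 0.275, -9.3) shift [ 0.8  0.6 69.4] n 1.7 spin -0.001
[-0.0284 -0.0875  0.3444]
```

View pics/sc10.png

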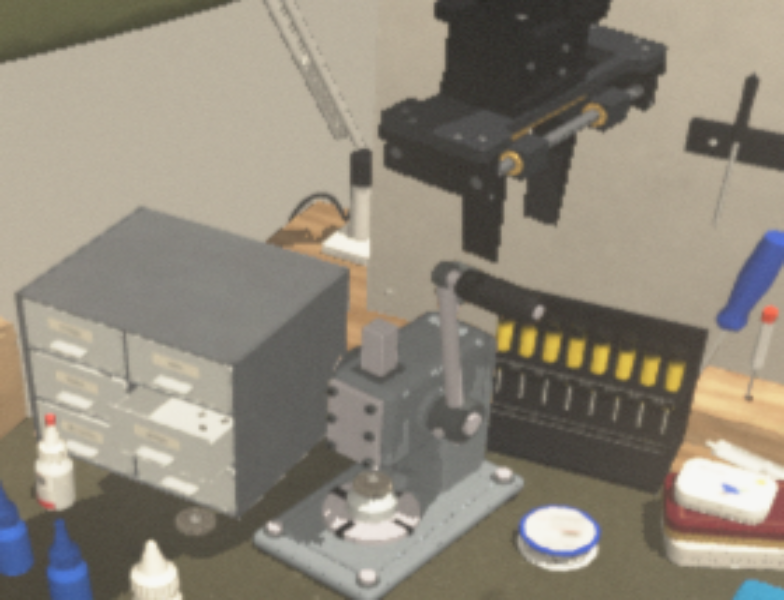

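>>> drive_tool(plan=[[[0,0,20],0],[[0,0,45],0],[[1,0,65],0],[[1,0,70],0],[[1,0,70],0]])

```text
clock: 13.82
position: [0.5723, -0.1227, 0.2725]
eef_rot: [-179.9, 0.6, -9.3]
ft_force: [-0.3, -0.3, 0.2]
grip_width: 0.983
```

>>> drive_tool(plan=[[[0,0,0],0],[[0,0,0],0],[[0,0,0],0],[[0,0,0],0],[[0,0,0],0],[[0,0,0],0],[[0,0,0],0],[[0,0,0],0],[[0,0,0],0],[[0,0,0],0],[[0,0,0],0],[[0,0,0],0]], gripper=-1, grip_force=30)

```text
clock: 14.82
position: [0.5726, -0.1228, 0.2725]
eef_rot: [-179.9, 0.5, -9.3]
ft_force: [1.9, 0.1, -0.8]
grip_width: 0.251
```

```bash
python3 - <<'E'
from h import *
s=snapshot("scene")
cv2.imwrite("pics/sc11.png",cv2.resize(s[80:330,220:500],None,fx=2.8,fy=2.4))
to(); print(P(env.get_state()["position"]))
E
```

```text
t 14.87 pos [ 0.5726 -0.1227  0.2724] rot [-179.86    0.51   -9.26] F [ 1.6 -0.4 -0.6] w 0.248
[-0.0289 -0.086   0.2724]
```

View pics/sc11.png

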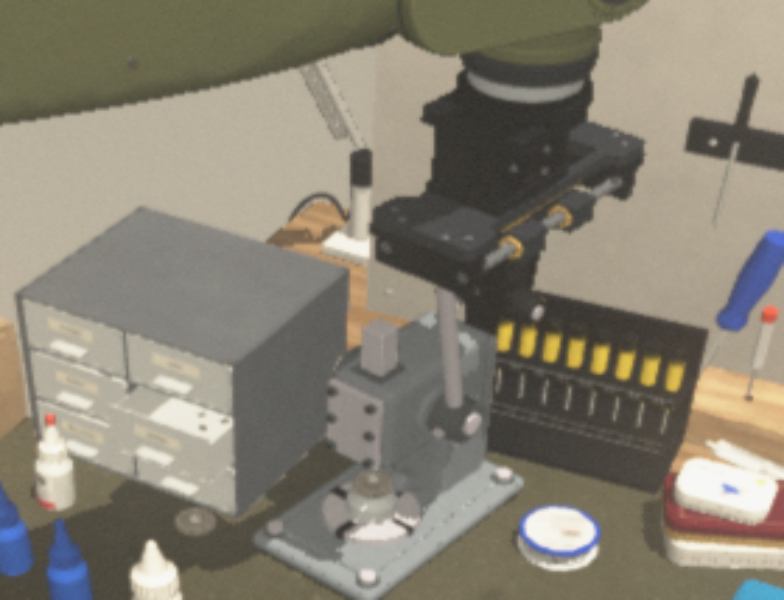

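```bash
cat >> h.py <<'E'
def arc(th, th0=None):
    # rows of tool shifts from current pose to lever angles th, using fitted pivot; grasp 18.8 mm above TCP
    s=env.get_state(); p=s["position"]; R=Ro.from_euler("xyz",s["eef_rot"],degrees=True).as_matrix()
    g=P(p); gx,gz=g[0]*1e3,g[2]*1e3+18.8-140
    cur=np.degrees(np.arctan2(-gx,gz))-10; print("grasp press",gx,gz+140,"radius",np.hypot(gx,gz),"theta",np.radians(cur),"F",np.round(s["ft_force"],1),"w",s["grip_width"])
    for t in th:
        f=np.radians(10)+t
        w=np.array([*W(-.155*np.sin(f),g[1]),.140+.155*np.cos(f)-.0188])
        print(round(t,2),np.round(R.T@(w-p)*1e3,0).astype(int).tolist())
E
python3 - <<'E'
from h import *
arc(np.arange(.1,1.25,.1))
E
```

```text
grasp press -28.9 291.2 radius 153.93716250470513 theta 0.01432672271957804 F [ 1.6 -0.4 -0.6] w 0.2478433540430729
0.1 [-13, 0, 2]
0.2 [-28, 0, 7]
0.3 [-42, 0, 14]
0.4 [-55, 0, 22]
0.5 [-68, 0, 31]
0.6 [-79, 0, 41]
0.7 [-90, 0, 53]
0.8 [-99, 0, 65]
0.9 [-107, 0, 78]
1.0 [-113, 0, 92]
1.1 [-118, 0, 107]
1.2 [-122, 0, 122]
```

>>> drive_tool(plan=[[[-13,0,2],0],[[-28,0,7],0],[[-42,0,14],0],[[-55,0,22],0],[[-68,0,31],0],[[-79,0,41],0],[[-90,0,53],0],[[-99,0,65],0],[[-107,0,78],0],[[-113,0,92],0],[[-118,0,107],0],[[-118,0,107],0]])

```text
clock: 15.87
position: [0.4535, -0.1021, 0.1642]
eef_rot: [-179.7, 0.7, -9.3]
ft_force: [-0.6, 3.4, 4.5]
grip_width: 0.254
```

```bash
python3 - <<'E'
from h import *
s=snapshot("scene")
cv2.imwrite("pics/sc12.png",cv2.resize(s[80:330,220:500],None,fx=2.8,fy=2.4))
arc(np.r_[np.arange(1.2,1.81,.05),1.75])
E
```

```text
grasp press -149.2 184.60000000000002 radius 155.72347286135124 theta 1.1057907376892901 F [-3.6  5.   6. ] w 0.2511145585402607
1.2 [-3, 0, 14]
1.25 [-4, 0, 22]
1.3 [-5, 0, 30]
1.35 [-5, 0, 37]
1.4 [-5, 0, 45]
1.45 [-5, 0, 53]
1.5 [-4, 0, 61]
1.55 [-3, 0, 68]
1.6 [-2, 0, 76]
1.65 [0, 0, 84]
1.7 [2, 0, 91]
1.75 [5, 0, 98]
1.8 [8, 0, 105]
1.75 [5, 0, 98]
```

View pics/sc12.png

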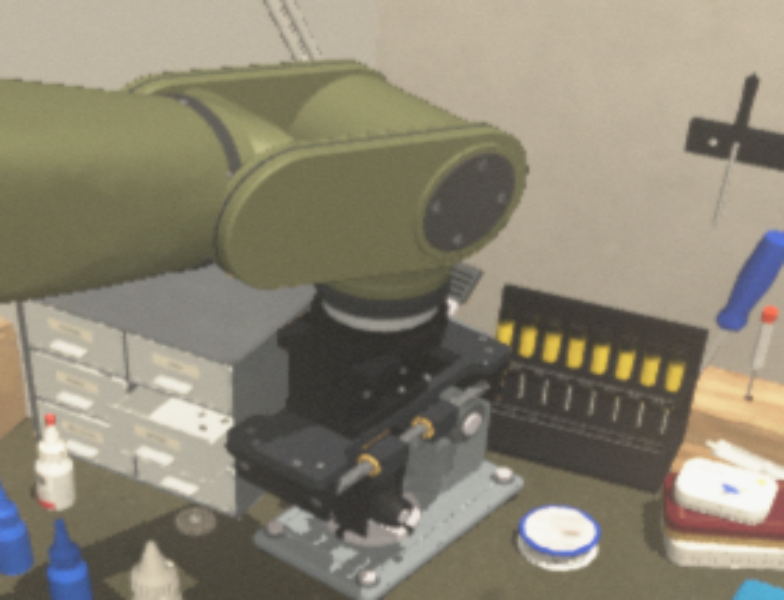

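>>> drive_tool(plan=[[[-3,0,14],0],[[-4,0,26],0],[[-5,0,37],0],[[-5,0,45],0],[[-5,0,53],0],[[-4,0,61],0],[[-3,0,68],0],[[-2,0,76],0],[[0,0,84],0],[[2,0,91],0],[[2,0,91],0],[[2,0,91],0]], grip_force=50)

```text
clock: 16.92
position: [0.4537, -0.102, 0.0749]
eef_rot: [-179.8, 1.0, -9.2]
ft_force: [-7.6, 0.9, 4.2]
grip_width: 0.251
```

```bash
python3 - <<'E'
from h import *
arc([1.7,1.75,1.8,1.85])
E
```

```text
grasp press -149.60000000000002 93.69999999999999 radius 156.6009259231886 theta 1.6964055241909903 F [-7.6  0.9  4.2] w 0.25149031046794496
1.7 [2, 0, 0]
1.75 [4, 0, 7]
1.8 [7, 0, 14]
1.85 [11, 0, 21]
```

>>> drive_tool(plan=[[[0,0,3],0],[[1,0,6],0],[[1,0,8],0],[[1,0,8],0],[[1,0,8],0]])

```text
clock: 17.33
position: [0.4556, -0.1024, 0.0688]
eef_rot: [-179.8, 0.9, -9.2]
ft_force: [-2.8, 2.2, 5.8]
grip_width: 0.248
```

```bash
python3 - <<'E'
from h import *
arc([1.75,1.8,1.85])
E
```

```text
grasp press -147.7 87.6 radius 156.71965415990425 theta 1.7371841602944937 F [-2.8  2.2  5.8] w 0.2483174644073294
1.75 [2, 0, 1]
1.8 [5, 0, 8]
1.85 [9, 0, 15]
```

>>> drive_tool(plan=[[[0,0,2],0],[[1,0,4],0],[[1,0,5],0],[[1,0,5],0],[[1,0,5],0]])

```text
clock: 17.75
position: [0.4567, -0.1026, 0.0655]
eef_rot: [-179.8, 1.0, -9.2]
ft_force: [-5.4, 3.1, 8.5]
grip_width: 0.25
```

```bash
python3 - <<'E'
from h import *
arc([1.75,1.8,1.85])
E
```

```text
grasp press -146.5 84.3 radius 156.73142633179856 theta 1.7595893386925223 F [-5.4  3.1  8.5] w 0.25046824084997366
1.75 [1, 0, -2]
1.8 [4, 0, 5]
1.85 [7, 0, 12]
```

>>> drive_tool(plan=[[[0,0,2],0],[[1,0,4],0],[[1,0,6],0],[[1,0,6],0],[[1,0,6],0],[[1,0,6],0]])

```text
clock: 18.25
position: [0.4581, -0.1028, 0.062]
eef_rot: [-179.8, 1.1, -9.2]
ft_force: [-8.0, 3.6, 12.1]
grip_width: 0.254
```

```bash
python3 - <<'E'
from h import *
s=snapshot("scene")
cv2.imwrite("pics/sc13.png",cv2.resize(s[180:380,260:460],None,fx=3.5,fy=3))
arc([1.75,1.8,1.85])
for q in("gear","ram","lever_grip"):
  for d in tip_of(q,"scene")[:1]: print(q,d["score"],P(d["position"]))
E
```

```text
grasp press -145.1 80.8 radius 156.71199698810554 theta 1.783642522728999 F [-8.5  2.5 12.4] w 0.25236193114075783
1.75 [0, 0, -5]
1.8 [3, 0, 2]
1.85 [6, 0, 9]
ram 0.36 [-1.471e-01  2.045e-01 -1.000e-04]
lever_grip 0.65 [ 0.0486 -0.1154  0.0017]
```

View pics/sc13.png

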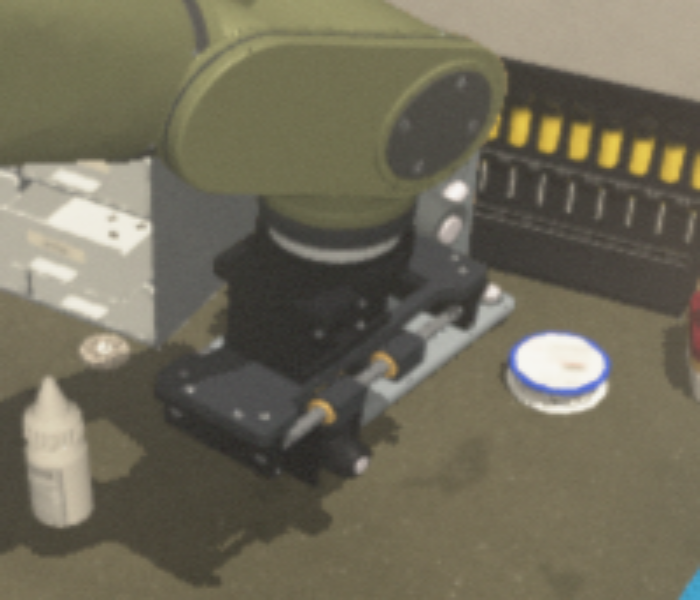

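```bash
python3 - <<'E'
from h import *
for i in range(6):
    t=snapshot("top")
    if i%2: s=env.get_state(); print(s["clock"],s["position"],s["ft_force"],s["grip_width"])
cv2.imwrite("pics/tc14.png",cv2.resize(t[130:330,250:450],None,fx=3,fy=3))
for q in("gear","ram","lever_grip","catch_tab"):
  for d in tip_of(q,"top")[:1]: print(q,d["score"],P(d["position"]))
E
```

```text
18.55 [ 0.45801972 -0.10281748  0.06202174] [-8.05439664  3.24682051 12.17468813] 0.24836621609306583
18.65 [ 0.45803693 -0.10280306  0.06204501] [-7.11114122  3.97964195 11.66944647] 0.2498744823565338
18.75 [ 0.45802739 -0.10281049  0.06204191] [-7.34892983  3.8484603  12.78366365] 0.24979093089192397
gear 0.16 [-0.0029 -0.0003 -0.0031]
```

View pics/tc14.png

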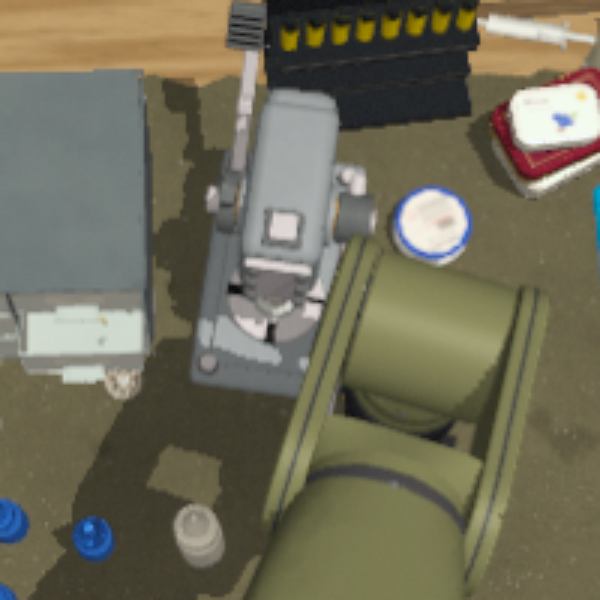

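```bash
python3 - <<'E'
from h import *
print(px("top",[*W(-.029,0),.189]),px("top",[*W(-.029,0),.194]),px("top",[*W(-.029,0),.224]))
a=cv2.imread("pics/top0.png"); cv2.imwrite("pics/tc0b.png",cv2.resize(a[130:330,250:450],None,fx=3,fy=3))
E
```

```text
[344.74192053 205.43765736] [344.84013835 204.60606785] [345.44734756 199.46251638]
```

View pics/tc0b.png

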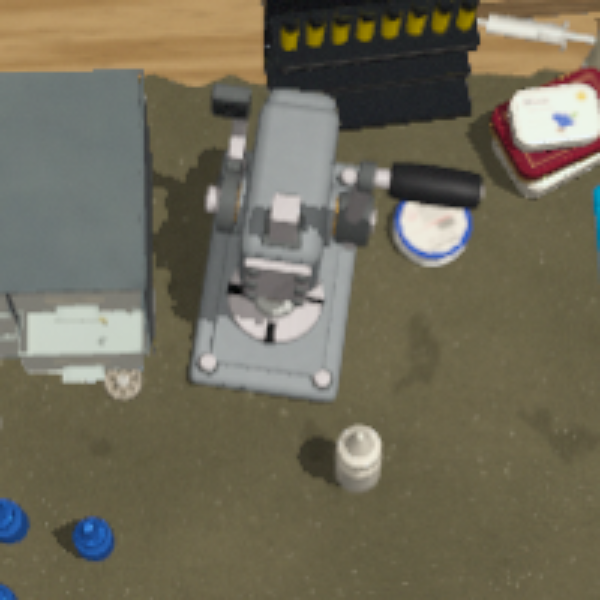

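>>> drive_tool(plan=[[[0,0,2],0],[[1,0,4],0],[[1,0,6],0],[[1,0,6],0],[[1,0,6],0],[[1,0,6],0],[[1,0,6],0]])

```text
clock: 19.53
position: [0.4592, -0.103, 0.0591]
eef_rot: [-179.8, 1.2, -9.2]
ft_force: [-9.6, 3.2, 15.5]
grip_width: 0.249
```

```bash
python3 - <<'E'
from h import *
for i in range(4):
    t=snapshot("top")
    if i%2: s=env.get_state(); print(s["clock"],s["position"],s["ft_force"],s["grip_width"])
arc([1.75])
cv2.imwrite("pics/tc15.png",cv2.resize(t[130:330,250:450],None,fx=3,fy=3))
E
```

```text
19.6333 [ 0.4592274  -0.10303289  0.05905468] [-9.56868104  4.1008383  15.71053319] 0.24648350138741873
19.7333 [ 0.45921873 -0.10305484  0.05906911] [-10.72381152   4.05271674  15.10041602] 0.24932735679585452
grasp press -143.9 77.9 radius 156.72785329991603 theta 1.803668587413741 F [-10.7   4.1  15.1] w 0.24932735679585452
1.75 [-2, 0, -8]
```

View pics/tc15.png

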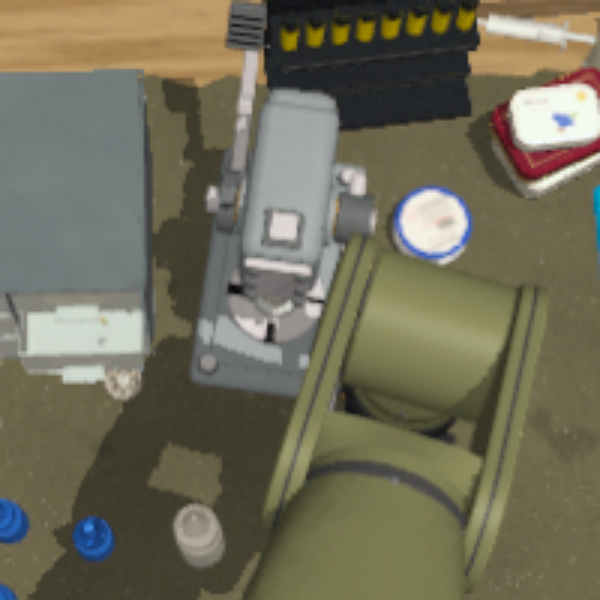

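```bash
python3 - <<'E'
from h import *
job.hand_in()
E
```

```text
the job is handed in; nothing more can be done
```

I did all three steps in order and handed the job in at about 19.8 s of the 70 s allowed. The hand-in gave no verdict.

- **Bottle:** The oil bottle was the one in the lever's way. I stood it upright at about (0.405, 0.03), about 13 cm from where it started and 14 cm from the point under the grip. The last pictures show it upright there. I did not touch the glue bottle, the spool or the loose gear.
- **Catch:** I pushed it back until I met some resistance. The detector then placed the tab 123 mm behind the shaft and 159 mm up; fully back should be 123.5 mm and 162 mm.
- **Lever and gear:** I gripped the lever and pulled it along its arc. I am holding it with about 18 N at the grip, and that force stayed steady. The lever angle is about 1.80 rad, worked out from the gripper position and including some give in the fingers and arm.
- **Ram height:** In the top camera the ram's top is at row 205.3, against 205.4 predicted for the gear home. That check is only good to 1–2 mm.

**Checks that failed or disagreed:**
- The arm hid the gear at the end, so "home" rests on the force passing well beyond the roughly 9 N the tight fit needs, and on the ram's top not moving under the extra push.
- With the arm in the way, the detectors for the gear, ram and grip gave wrong or no positions, so I ignored them.
- The gripper still moved about 3 mm with each extra push after the force rose, while the ram did not visibly move. I took that as give in the arm and fingers.

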